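Bedside set from the oak tray to the dark tray, in the guest's order

ROBOT

A 6-joint arm with a two-finger parallel gripper is mounted at the origin on the work surface. World frame = base frame: x ahead of the robot, y to its left, z up, the work surface at z = 0. Lengths are in m, angles in rad, forces in N, time in s.
With the tool pointing down it reaches from about 0.375 to 0.9 m from the base axis. Payload 3.1 kg.
Tool frame: the origin (TCP) lies on the centre line of the jaws, within the pads' length; the fingertips stand 22 mm ahead of it and the grasp point (between the pads) lies 3 mm ahead of it; z points along the fingers, y is the line along which they close (so a half turn about z gives the same grasp; the last joint's range is limited). The gripper opens to 87 mm and grips with 3 to 60 N. Pads are 19 mm wide; open, the fingers measure 117 mm over their backs; the gripper's body (75 mm by 190 mm) begins 51 mm behind the grasp point.
Start: joints at [-1.286, 0.527, 1.433, -0, 1.181, -0.178], TCP at [0.28, -0.559, 0.224] pointing down, gripper open.
Joint ranges: [-3.08, 3.08], [-0.75, 2.2], [0.22, 2.44], [-1.43, 4.57], [0, 2.65], [-2.85, 2.85]. Speed limits (rad/s): [2.79, 2.79, 3.14, 3.14, 3.14, 3.14].

INTERFACE

Orientations are given as a unit quaternion [x, y, z, w].
In Python, from rig import get_state, get_image, camera_params, finish_job gives the robot as it stands.
- The arm moves only by the tool send_rows, never from a script. Its argument "targets" is a list of rows, each a list of 7 numbers: the opening, from 0 (shut) to 1 (fully open), then the shift along the tool's x, y, z in m, then the turn, a rotation vector about the tool's x, y, z in degrees. In form: [[grip, dx, dy, dz, ax, ay, az], ...]. A call has 1 to 10 rows; each row is the pose to reach, as a shift and turn from the pose commanded when the call began, along the tool's axes at that moment; what a row does not reach only later rows make up. A row lasts 1/10 s, in which the tool goes at most 50 mm and 8.59 degrees, less where a joint would pass 70% of its speed; a pose out of reach is approached as far as the arm can. A call with a gripper value outside its range is refused whole. The fingers move at their own pace and stop on an object; "newtons" is the grip in N (left out, the last holds). Time passes only in rows, so rows that repeat a pose let the fingers close. It gives the time, the measured TCP pose, the force, the opening and the grip force at its end, in the units of the state.
- get_state(): the state, without advancing time (a new reading comes with each control period).
- get_image(name): name is "scene" or "top"; returns (picture, depth): 480x640x3 uint8, red, green, blue; 480x640 float32, m along the optical axis (not along the pixel's ray), 0 where there is no reading.
- camera_params(name): a dict with "camera_matrix" (3x3 intrinsics, pixels), "world_from_camera" (4x4, takes a point from camera to world coordinates). Camera axes: x right, y down, z forward; pixel columns grow to the right and rows downward; lengths in m; the calibration is good to about 2 mm. A picture is of the moment at which its call begins. camera_params takes no time and is no camera call.
- finish_job(): hands the job in; it is judged then, once.
The state is a dict: "time": time; "joint_pos": joint angles; "joint_velocities": joint speeds; "joint_torque": joint torques, N m; "eef_pos": TCP position; "tcp_rot": TCP orientation; "wrist_force": force on the tool from outside, world axes, zero at the start; "moment": the same for the moment, N m; "opening": opening from 0.0 (shut) to 1.0 (fully open); "gripper_force": force on a finger pad.
Only numpy, scipy, OpenCV 4.12 (cv2) and the standard library are available. Lean on these libraries where they do the work, as an engineer would, in place of code of your own. Each camera call takes 0.05 s, during which the arm holds its last target. There are 200 camera calls.

TASK

Move the four white ceramic pieces from the oak tray to the dark metal tray, one to a compartment, in the same order counted from the brass knob: the piece nearest the knob in the oak tray goes into the compartment nearest the dark tray's knob, the next beside it, and so on. Set each down gently, upright and flat on the compartment's floor, neither dropping it nor tipping any over, and let go.

Things in the scene. Friction and masses are not known exactly. Their poses are not given: they have to be found in the camera images.
- tin_mid (a point): Squat round white ceramic candle pot with a flat lid, the lowest of the four: body 43 mm across, its lid 47 mm across over the top 10 mm. Height 56 mm; this point is its centre, half-way up, z along its axis. At the start it stands upright on its own cork coaster in one of the oak tray's compartments (any of the four).
- bottle_mid (a point): Round white ceramic bottle with a narrow neck, the tallest: body 40 mm across up to 58 mm, then a neck 16 mm and a lip 21 mm across. Height 84 mm; this point is its centre, half-way up, z along its axis. At the start it stands upright on its own cork coaster in one of the oak tray's compartments (any of the four).
- jar_mid (a point): Round white ceramic jar with a ball knob on its lid: body 44 mm across up to 52 mm, ball 25 mm across on top. Height 80 mm; this point is its centre, half-way up, z along its axis. At the start it stands upright on its own cork coaster in one of the oak tray's compartments (any of the four).
- canister_mid (a point): Square white ceramic canister: body 40 x 40 mm, its lid 43 x 43 mm over the top 12 mm; x and y square to its sides, which are within 0.1 rad of square to the oak tray at the start. Height 66 mm; this point is its centre, half-way up, z along its axis. At the start it stands upright on its own cork coaster in one of the oak tray's compartments (any of the four).
- oak_tray: Light oak tray 73 x 277 mm, fixed: four open square compartments in a row (63 mm inside, 68 mm pitch). Floor 5 mm thick, walls 5 mm thick, 16 mm high. A brass knob (20 mm wide, top at 34 mm) stands just outside its +y end. Origin: underside centre, on the table; compartment centres at x = 0, y = 102 (by the knob), 34, -34, -102 mm. Each holds a cork coaster with a white piece on it.
- black_tray: Dark metal tray 73 x 277 mm, fixed: four open square compartments in a row (63 mm inside, 68 mm pitch). Floor 5 mm thick, walls 5 mm thick, 16 mm high. A brass knob (20 mm wide, top at 34 mm) stands just outside its +y end. Origin: underside centre, on the table; compartment centres at x = 0, y = 102 (by the knob), 34, -34, -102 mm. Empty at the start, no coasters; turned any way.
- tin_coaster: Round cork coaster, 54 mm across, 3 mm thick, stuck to the floor of the oak tray under the squat candle pot: it stays and shows from which compartment that piece came. Origin: centre of its underside.
- bottle_coaster: Round cork coaster, 54 mm across, 3 mm thick, stuck to the floor of the oak tray under the necked bottle: it stays and shows from which compartment that piece came. Origin: centre of its underside.
- jar_coaster: Round cork coaster, 54 mm across, 3 mm thick, stuck to the floor of the oak tray under the ball-lidded jar: it stays and shows from which compartment that piece came. Origin: centre of its underside.
- canister_coaster: Round cork coaster, 54 mm across, 3 mm thick, stuck to the floor of the oak tray under the square canister: it stays and shows from which compartment that piece came. Origin: centre of its underside.
Not all that is in view belongs to the job. Leave any red look-alike of the part that bears jar_mid alone. What is shaped like the part that bears bottle_mid but turquoise is not meant.

How it is judged:
At the end, for the whole second after the job is handed in: Each piece stands released and at rest in the dark tray's compartment with the same number, counted from the knob, as its coaster has in the oak tray: within 15 mm of the compartment's centre along and across the tray, on the floor within 5 mm of height, upright within 0.1 rad (((y of tin_coaster in the frame of oak_tray between 0.082 and 0.122 m and y of tin_mid in the frame of black_tray between 0.087 and 0.117 m) or (y of tin_coaster in the frame of oak_tray between 0.014 and 0.054 m and y of tin_mid in the frame of black_tray between 0.019 and 0.049 m) or (y of tin_coaster in the frame of oak_tray between -0.054 and -0.014 m and y of tin_mid in the frame of black_tray between -0.049 and -0.019 m) or (y of tin_coaster in the frame of oak_tray between -0.122 and -0.082 m and y of tin_mid in the frame of black_tray between -0.117 and -0.087 m)) and x of tin_mid in the frame of black_tray between -0.015 and 0.015 m and z of tin_mid in the frame of black_tray between 0.028 and 0.038 m and angle between each of tin_mid, bottle_mid, jar_mid, canister_mid's own z axis and vertical below 0.1 rad and linear speed of each of tin, bottle, jar, canister below 0.02 m/s and angular speed of each of tin, bottle, jar, canister below 0.3 rad/s and ((y of bottle_coaster in the frame of oak_tray between 0.082 and 0.122 m and y of bottle_mid in the frame of black_tray between 0.087 and 0.117 m) or (y of bottle_coaster in the frame of oak_tray between 0.014 and 0.054 m and y of bottle_mid in the frame of black_tray between 0.019 and 0.049 m) or (y of bottle_coaster in the frame of oak_tray between -0.054 and -0.014 m and y of bottle_mid in the frame of black_tray between -0.049 and -0.019 m) or (y of bottle_coaster in the frame of oak_tray between -0.122 and -0.082 m and y of bottle_mid in the frame of black_tray between -0.117 and -0.087 m)) and x of bottle_mid in the frame of black_tray between -0.015 and 0.015 m and z of bottle_mid in the frame of black_tray between 0.042 and 0.052 m and ((y of jar_coaster in the frame of oak_tray between 0.082 and 0.122 m and y of jar_mid in the frame of black_tray between 0.087 and 0.117 m) or (y of jar_coaster in the frame of oak_tray between 0.014 and 0.054 m and y of jar_mid in the frame of black_tray between 0.019 and 0.049 m) or (y of jar_coaster in the frame of oak_tray between -0.054 and -0.014 m and y of jar_mid in the frame of black_tray between -0.049 and -0.019 m) or (y of jar_coaster in the frame of oak_tray between -0.122 and -0.082 m and y of jar_mid in the frame of black_tray between -0.117 and -0.087 m)) and x of jar_mid in the frame of black_tray between -0.015 and 0.015 m and z of jar_mid in the frame of black_tray between 0.04 and 0.05 m and ((y of canister_coaster in the frame of oak_tray between 0.082 and 0.122 m and y of canister_mid in the frame of black_tray between 0.087 and 0.117 m) or (y of canister_coaster in the frame of oak_tray between 0.014 and 0.054 m and y of canister_mid in the frame of black_tray between 0.019 and 0.049 m) or (y of canister_coaster in the frame of oak_tray between -0.054 and -0.014 m and y of canister_mid in the frame of black_tray between -0.049 and -0.019 m) or (y of canister_coaster in the frame of oak_tray between -0.122 and -0.082 m and y of canister_mid in the frame of black_tray between -0.117 and -0.087 m)) and x of canister_mid in the frame of black_tray between -0.015 and 0.015 m and z of canister_mid in the frame of black_tray between 0.033 and 0.043 m); the robot touches nothing.
It fails at once if a piece is tipped over (leans by more than 0.7 rad) (angle between any of tin_mid, bottle_mid, jar_mid, canister_mid's own z axis and vertical above 0.7 rad).
It fails at once if a piece is dropped (it moves faster than 0.55 m/s, a fall of 15 mm, with no finger on it) ((contact force between tin and the fingers below 0.05 N and linear speed of tin above 0.55 m/s) or (contact force between bottle and the fingers below 0.05 N and linear speed of bottle above 0.55 m/s) or (contact force between jar and the fingers below 0.05 N and linear speed of jar above 0.55 m/s) or (contact force between canister and the fingers below 0.05 N and linear speed of canister above 0.55 m/s)).
It also fails if it takes over 128 s, if anything falls off the work surface, if the arm or the gripper's body presses on something with over 40 N, if the wrist force passes 120 N, or if a joint passes its speed limit or range.

## Working session

There is one attempt and no reset: what is moved stays moved. The work goes in short steps, Python scripts to look and compute and a tool call to move; the robot and the scene stay as the last step left them, time stands still between calls to the robot, and variables do not carry over. Pictures are saved under pics/ and viewed, at most 14 in all, crops included, and the job is handed in when it is done.

Besides the shell and the picture viewer there is one more tool, called after "Emit:" as name(argument=value, ...), one argument or row to a line, values as JSON. send_rows: Moves the arm, as the interface text tells. Its arguments: {"type":"object","properties":{"targets":{"type":"array","items":{"type":"array","items":{"type":"number"}}},"newtons":{"type":"number"}},"required":["targets"]}

```bash
mkdir -p pics
python3 - <<'E'
from rig import *
import cv2,numpy as np
print(get_state())
for n in ("scene","top"):
    p,d=get_image(n);c=camera_params(n)
    print(n,c);cv2.imwrite(f"pics/{n}0.png",p[:,:,::-1]);np.savez(f"{n}0.npz",p=p,d=d)
E
```

```text
{'time': 0.0, 'joint_pos': array([-1.28548094e+00,  5.28457806e-01,  1.43389060e+00, -1.43928825e-05,
        1.18134889e+00, -1.78488509e-01]), 'joint_velocities': array([-0.00073848, -0.00035152,  0.00085889, -0.00083087,  0.00115765,
        0.00210585]), 'joint_torque': array([-8.81493761e-04, -4.40043104e+01, -1.76592994e+01,  6.33865013e-02,
        5.83359227e-02, -1.48760337e-04]), 'eef_pos': array([ 0.27942187, -0.55826636,  0.22318046]), 'tcp_rot': array([ 9.73229865e-01,  2.29831510e-01, -6.28265790e-05, -1.05046541e-03]), 'wrist_force': array([-0.25378647,  0.03233846, -0.17338463]), 'moment': array([0.00048906, 0.01049171, 0.02811331]), 'gripper_force': 0.0, 'opening': 1.0028795031192308}
scene {'camera_matrix': array([[504.80071699,   0.        , 321.07838835],
       [  0.        , 504.80071699, 231.58030187],
       [  0.        ,   0.        ,   1.        ]]), 'world_from_camera': array([[-8.77927288e-02,  6.42687882e-01, -7.61081285e-01,
         1.15842097e+00],
       [ 9.96138352e-01,  5.73369489e-02, -6.64895364e-02,
         5.01394365e-02],
       [ 9.06059428e-04, -7.63979555e-01, -6.45239815e-01,
         5.96865838e-01],
       [ 0.00000000e+00,  0.00000000e+00,  0.00000000e+00,
         1.00000000e+00]])}
top {'camera_matrix': array([[435.7388088 ,   0.        , 328.20200699],
       [  0.        , 435.7388088 , 232.63384626],
       [  0.        ,   0.        ,   1.        ]]), 'world_from_camera': array([[ 0.01510941, -0.99007919,  0.13969577,  0.39210527],
       [-0.99902514, -0.00915264,  0.04318558, -0.01082357],
       [-0.04147856, -0.1402121 , -0.98925229,  0.77729635],
       [ 0.        ,  0.        ,  0.        ,  1.        ]])}
```

View pics/scene0.png

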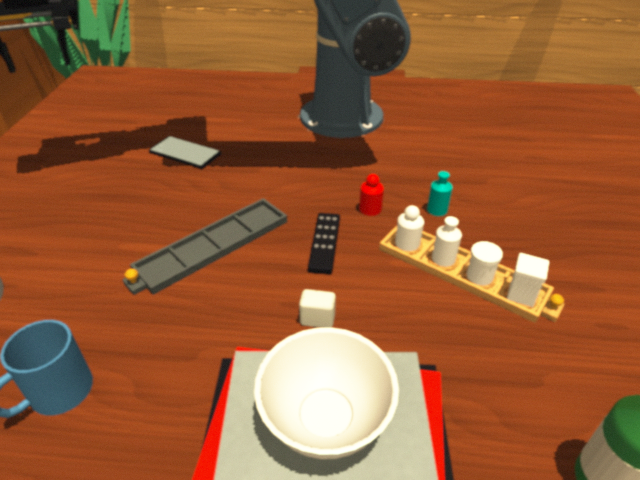

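View pics/top0.png

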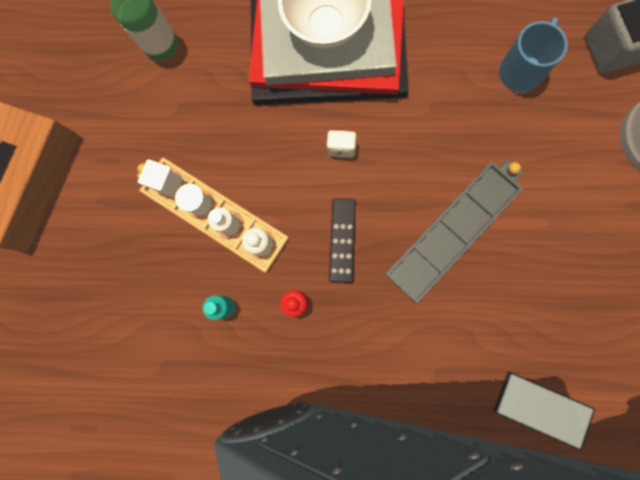

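The oak tray is at about (210,215) in top. From its knob at (143,170) the order is canister (158,178), tin (191,200), bottle (221,220), jar (257,241). The dark tray runs from its knob at (514,168) to (402,285). I'll measure these with both views next.

```bash
cat > h.py <<'E'
import cv2,numpy as np
from rig import *
def cloud(n,d):
    c=camera_params(n);K=c["camera_matrix"];T=c["world_from_camera"]
    v,u=np.mgrid[0:480,0:640]
    P=np.stack([(u-K[0,2])/K[0,0]*d,(v-K[1,2])/K[1,1]*d,d],-1)
    return P@T[:3,:3].T+T[:3,3]
def ray(n,uv,z):
    c=camera_params(n);K=c["camera_matrix"];T=c["world_from_camera"]
    uv=np.atleast_2d(uv).astype(float)
    r=np.c_[(uv-K[:2,2])/K[0,0],np.ones(len(uv))]@T[:3,:3].T
    return T[:3,3]+r*((z-T[2,3])/r[:,2])[:,None]
def big(m):
    return max(cv2.findContours(m.astype(np.uint8),cv2.RETR_EXTERNAL,cv2.CHAIN_APPROX_NONE)[0],key=cv2.contourArea)
E
cat > m.py <<'E'
from h import *
boxes={"top":dict(oak=(130,150,300,280),blk=(380,150,530,305)),"scene":dict(oak=(370,195,570,320),blk=(120,195,295,295))}
for n in ("top","scene"):
    z=np.load(f"{n}0.npz");p=z["p"];W=cloud(n,z["d"])
    hsv=cv2.cvtColor(p,cv2.COLOR_RGB2HSV);H,S,V=[hsv[...,i].astype(int) for i in range(3)]
    def box(b):
        m=np.zeros((480,640),bool);m[b[1]:b[3],b[0]:b[2]]=1;return m
    B=boxes[n]
    for t in("oak","blk"):
        b=box(B[t])
        k=b&(H>15)&(H<28)&(S>200)&(V>150)
        nb,l,st,ce=cv2.connectedComponentsWithStats(k.astype(np.uint8))
        for i in range(1,nb):
            if st[i,4]>25: print(n,t,"yellow",st[i],ce[i].round(1),np.median(W[l==i],0).round(4))
    # dark tray: grey pixels
    g=cv2.morphologyEx((box(B["blk"])&(S<110)).astype(np.uint8),cv2.MORPH_OPEN,np.ones((3,3)))
    c=big(g);q=ray(n,c[:,0],0.016)[:,:2].astype(np.float32)
    pts=W[(g>0)];print(n,"blk z pct",np.percentile(pts[:,2],[2,10,50,90,98]).round(4),"rect",cv2.minAreaRect(q))
    # white pieces
    w=box(B["oak"])&(S<60)&(V>110)
    nb,l,st,ce=cv2.connectedComponentsWithStats(w.astype(np.uint8))
    for i in range(1,nb):
        if st[i,4]>60:
            P=W[l==i];zt=np.percentile(P[:,2],97)
            m=(l==i)&(W[...,2]>zt-0.005)
            T=W[m];print(n,"white",st[i],"ztop",zt.round(4),"topmean",T.mean(0).round(4),"rect",[np.round(a,4) for a in cv2.minAreaRect(T[:,:2].astype(np.float32))])
    # oak
    m=box(B["oak"])&(H>10)&(H<28)&(S>60)&(V>120)
    P=W[m];P=P[(P[:,2]>.011)&(P[:,2]<.021)];print(n,"oak rim",len(P),cv2.minAreaRect(P[:,:2].astype(np.float32)))
    P=W[g>0];P=P[(P[:,2]>.011)&(P[:,2]<.021)];print(n,"blk rim",len(P),cv2.minAreaRect(P[:,:2].astype(np.float32)))
E
python3 m.py
```

```text
top blk z pct [0.0016 0.0035 0.0057 0.0159 0.0177] rect ((0.5124491453170776, -0.20499292016029358), (0.07494906336069107, 0.2992171347141266), 46.990570068359375)
top white [138 160  42  34 814] ztop 0.0761 topmean [0.5858 0.3128 0.0818] rect [array([0.5059, 0.1581]), array([0.4047, 0.0463]), np.float64(62.5628)]
top white [170 184  39  30 741] ztop 0.066 topmean [0.5495 0.2544 0.0727] rect [array([0.4874, 0.1286]), array([0.3347, 0.0457]), np.float64(63.439)]
top white [208 208  30  26 446] ztop 0.0933 topmean [0.5115 0.1974 0.1071] rect [array([0.4518, 0.1029]), array([0.256 , 0.0201]), np.float64(57.8115)]
top white [243 228  24  25 462] ztop 0.0881 topmean [0.4786 0.1414 0.0924] rect [array([0.4344, 0.0727]), array([0.1863, 0.0187]), np.float64(57.4232)]
top oak rim 1379 ((0.5394490361213684, 0.24068747460842133), (0.300087571144104, 0.07303142547607422), 58.30965805053711)
top blk rim 1709 ((0.5135408639907837, -0.2062850445508957), (0.07329495251178741, 0.2986409068107605), 47.0120964050293)
scene oak yellow [550 294  14  12 123] [556.6 299.1] [0.6154 0.3579 0.0304]
scene blk 
[... 551 characters left out ...]
te [438 228  23  14 221] ztop 0.0734 topmean [0.5215 0.2044 0.0707] rect [array([0.5202, 0.2037]), array([0.0197, 0.0289]), np.float64(5.1486)]
scene white [472 242  30  21 486] ztop 0.0639 topmean [0.5546 0.2576 0.0632] rect [array([0.8394, 0.1483]), array([0.0447, 0.6661]), np.float64(69.0591)]
scene white [516 253  33  26 586] ztop 0.074 topmean [0.5938 0.315  0.0757] rect [array([0.8669, 0.1983]), array([0.0438, 0.6526]), np.float64(66.891)]
scene oak rim 1714 ((0.5393126606941223, 0.24111869931221008), (0.2995322644710541, 0.0772666409611702), 58.814361572265625)
scene blk rim 1316 ((0.5151845216751099, -0.2064839005470276), (0.07767266035079956, 0.2993003726005554), 47.068931579589844)
```

```bash
cat > m2.py <<'E'
from h import *
boxes={"top":dict(oak=(130,150,300,280)),"scene":dict(oak=(370,195,570,320))}
D=np.array([.5225,.8526]);C=np.array([.5337,.2315])
for n in ("top","scene"):
    z=np.load(f"{n}0.npz");p=z["p"];d=z["d"];W=cloud(n,d)
    hsv=cv2.cvtColor(p,cv2.COLOR_RGB2HSV);S,V=hsv[...,1],hsv[...,2]
    b=boxes[n]["oak"];m=np.zeros((480,640),bool);m[b[1]:b[3],b[0]:b[2]]=1
    m&=(S<90)&(V>70)&(d>0)&(W[...,2]>.03)&(W[...,2]<.11)
    P=W[m];s=(P[:,:2]-C)@D
    for k,(nm,h) in enumerate(zip(("canister","tin","bottle","jar"),(.066,.056,.084,.08))):
        Q=P[abs(s-(.102-.068*k))<.032];zt=np.percentile(Q[:,2],95)
        T=Q[Q[:,2]>zt-.006].astype(np.float32)
        r=cv2.minAreaRect(T[:,:2]);c,rad=cv2.minEnclosingCircle(T[:,:2])
        print(n,nm,len(T),"ztop",zt.round(4),"exp",h+.008,"mean",T.mean(0).round(4),"rect",np.round(r[0],4),np.round(r[1],4),round(r[2],1),"circ",np.round(c,4),round(rad,4),"comp",(C+D*(.102-.068*k)).round(4))
E
python3 m2.py
```

```text
Traceback (most recent call last):
  File "m2.py", line 13, in <module>
    r=cv2.minAreaRect(T[:,:2]);c,rad=cv2.minEnclosingCircle(T[:,:2])
cv2.error: OpenCV(4.12.0) /io/opencv/modules/imgproc/src/convhull.cpp:143: error: (-215:Assertion failed) total >= 0 && (depth == CV_32F || depth == CV_32S) in function 'convexHull'
```

Emit:
send_rows(
  targets=[
    [1,0,0,-0.03,0,0,0],
    [1,0,0,-0.03,0,0,0],
  ],
  newtons=25,
)

```text
time: 0.3
eef_pos: [0.2803, -0.561, 0.2571]
tcp_rot: [0.973, 0.23, 0.0, 0.003]
wrist_force: [0.2, -0.1, -0.4]
opening: 1.003
gripper_force: 0.0
```

```bash
sed -i 's/T\[:,:2\])/np.ascontiguousarray(T[:,:2]))/g' m2.py
cat > go.py <<'E'
import sys
from h import *
from scipy.spatial.transform import Rotation as R
# go.py x y z yawdeg : delta in tool axes from current pose
x,y,z,yaw=map(float,sys.argv[1:5]);s=get_state()
R0=R.from_quat(s["tcp_rot"]);p=s["eef_pos"]
Rt=R.from_euler("z",yaw,degrees=True)*R.from_euler("x",180,degrees=True)
print("t",s["time"],"yaw",np.degrees(np.arctan2(*R0.as_matrix()[[1,0],0])).round(2),"d",R0.inv().apply(np.array([x,y,z])-p).round(4),"rv",(R0.inv()*Rt).as_rotvec(degrees=True).round(2))
E
python3 m2.py; python3 go.py .588 .317 .2 58.5
```

```text
top canister 629 ztop 0.0754 exp 0.07400000000000001 mean [0.5878 0.316  0.0735] rect [0.5887 0.3171] [0.0439 0.043 ] 70.8 circ [0.5884 0.3168] 0.0288 comp [0.587  0.3185]
top tin 579 ztop 0.0655 exp 0.064 mean [0.5514 0.2573 0.0637] rect [0.5517 0.2579] [0.0458 0.0455] 86.1 circ [0.5516 0.2577] 0.0237 comp [0.5515 0.2605]
top bottle 130 ztop 0.0927 exp 0.092 mean [0.5142 0.2022 0.0916] rect [0.5141 0.2021] [0.0192 0.0194] 29.6 circ [0.5142 0.2028] 0.0109 comp [0.5159 0.2025]
top jar 138 ztop 0.0871 exp 0.088 mean [0.4792 0.1423 0.0852] rect [0.4796 0.1424] [0.0197 0.0205] 46.2 circ [0.4789 0.1431] 0.0116 comp [0.4804 0.1445]
scene canister 625 ztop 0.0734 exp 0.07400000000000001 mean [0.5908 0.3167 0.0718] rect [0.5886 0.3176] [0.043 0.045] 70.4 circ [0.5884 0.3172] 0.0296 comp [0.587  0.3185]
scene tin 520 ztop 0.0634 exp 0.064 mean [0.5543 0.2579 0.0618] rect [0.5526 0.258 ] [0.0477 0.0456] 20.2 circ [0.5527 0.2588] 0.0261 comp [0.5515 0.2605]
scene bottle 109 ztop 0.0902 exp 0.092 mean [0.5165 0.2026 0.0894] rect [0.5149 0.2026] [0.0193 0.0207] 86.8 circ [0.5143 0.204 ] 0.0121 comp [0.5159 0.2025]
scene jar 106 ztop 0.0836 exp 0.088 mean [0.4839 0.1429 0.0822] rect [0.4829 0.1425] [0.0215 0.0171] 71.3 circ [0.481  0.1425] 0.0114 comp [0.4804 0.1445]
t 0.3 yaw 26.58 d [ 0.6681 -0.6479  0.0523] rv [  0.34   0.16 -31.92]
```

```bash
cat > m3.py <<'E'
from h import *
for n,b in (("top",(130,150,186,200)),("scene",(505,245,560,312))):
    z=np.load(f"{n}0.npz");p=z["p"];d=z["d"];W=cloud(n,d);hsv=cv2.cvtColor(p,cv2.COLOR_RGB2HSV)
    m=np.zeros((480,640),bool);m[b[1]:b[3],b[0]:b[2]]=1
    m&=(hsv[...,1]<90)&(hsv[...,2]>70)&(d>0)&(W[...,2]>.066)&(W[...,2]<.085)
    c=big(cv2.morphologyEx(m.astype(np.uint8),cv2.MORPH_OPEN,np.ones((3,3))))[:,0]
    q=ray(n,c,.074)[:,:2];o=q.mean(0);w=((q-o)@[1,1j])
    a=np.degrees(np.angle(-(w**4).sum()))/4   # square: corners at 45 deg from sides
    print(n,len(c),o.round(4),"side angle",a.round(1),(a+90).round(1),"minrect",cv2.minAreaRect(q.astype(np.float32)))
    cv2.imwrite(f"pics/crop_{n}.png",cv2.resize(p[b[1]-15:b[3]+15,b[0]-15:b[2]+15,::-1],None,fx=6,fy=6,interpolation=cv2.INTER_CUBIC))
E
python3 m3.py
```

```text
top 91 [0.5868 0.315 ] side angle -18.9 71.1 minrect ((0.5875107645988464, 0.3150392770767212), (0.04595398157835007, 0.04337461665272713), 70.39116668701172)
scene 99 [0.5941 0.3147] side angle -19.6 70.4 minrect ((0.5936283469200134, 0.315071702003479), (0.04291646555066109, 0.0489363856613636), 70.35929107666016)
```

View pics/crop_top.png

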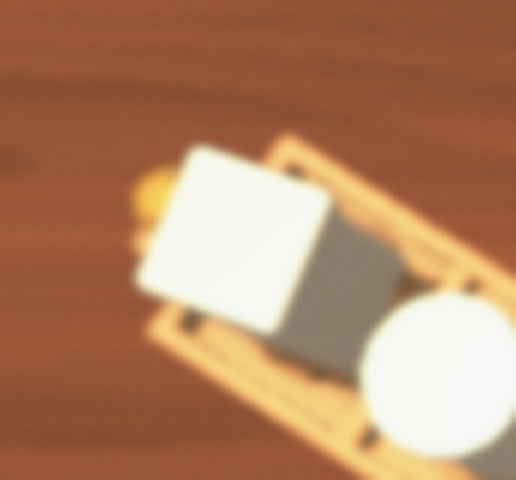

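Emit:
send_rows(
  targets=[
    [1,0.3,-0.3,0.02,0,0,-15],
    [1,0.3,-0.3,0.02,0,0,-15],
    [1,0.3,-0.3,0.02,0,0,-15],
    [1,0.3,-0.3,0.02,0,0,-15],
    [1,0.3,-0.3,0.02,0,0,-15],
    [1,0.3,-0.3,0.02,0,0,-15],
    [1,0.3,-0.3,0.02,0,0,-15],
    [1,0.3,-0.3,0.02,0,0,-15],
    [1,0.3,-0.3,0.02,0,0,-15],
    [1,0.3,-0.3,0.02,0,0,-15],
  ],
)

```text
time: 1.3
eef_pos: [0.4133, -0.1529, 0.2335]
tcp_rot: [0.934, 0.357, -0.0, -0.001]
wrist_force: [-1.3, 0.1, -0.1]
opening: 1.0
gripper_force: 0.0
```

The crop shows the canister turned about 12° from the tray: its sides sit at 70.5° world yaw, while the tray is at 58.5°. Both views agree on this, so I'll align the jaws to the canister itself.

```bash
python3 go.py .588 .317 .16 70.5
```

```text
t 1.3 yaw 41.86 d [ 0.4437 -0.2332  0.0741] rv [ -0.14  -0.04 -28.64]
```

Emit:
send_rows(
  targets=[
    [1,0.444,-0.233,0.074,0,0,-28.6],
    [1,0.444,-0.233,0.074,0,0,-28.6],
    [1,0.444,-0.233,0.074,0,0,-28.6],
    [1,0.444,-0.233,0.074,0,0,-28.6],
    [1,0.444,-0.233,0.074,0,0,-28.6],
    [1,0.444,-0.233,0.074,0,0,-28.6],
    [1,0.444,-0.233,0.074,0,0,-28.6],
    [1,0.444,-0.233,0.074,0,0,-28.6],
    [1,0.444,-0.233,0.074,0,0,-28.6],
    [1,0.444,-0.233,0.074,0,0,-28.6],
  ],
)

```text
time: 2.3
eef_pos: [0.5903, 0.3067, 0.1602]
tcp_rot: [0.819, 0.574, -0.0, 0.0]
wrist_force: [1.0, -0.0, -0.6]
opening: 0.997
gripper_force: 0.0
```

Emit:
send_rows(
  targets=[
    [1,0,0,0,0,0,0],
    [1,0,0,0,0,0,0],
    [1,0,0,0,0,0,0],
    [1,0,0,0,0,0,0],
  ],
)

```text
time: 2.7
eef_pos: [0.5889, 0.3042, 0.1613]
tcp_rot: [0.819, 0.574, -0.0, 0.0]
wrist_force: [0.4, 0.4, -0.5]
opening: 1.002
gripper_force: 0.0
```

```bash
python3 go.py .588 .317 .048 70.5
```

```text
t 2.7 yaw 70.05 d [ 0.0118 -0.0051  0.1133] rv [-0.02  0.04 -0.45]
```

Emit:
send_rows(
  targets=[
    [1,0.012,-0.005,0.0,0,0,-0.4],
    [1,0.012,-0.005,0.03,0,0,-0.4],
    [1,0.012,-0.005,0.06,0,0,-0.4],
    [1,0.012,-0.005,0.09,0,0,-0.4],
    [1,0.012,-0.005,0.113,0,0,-0.4],
    [1,0.012,-0.005,0.113,0,0,-0.4],
    [1,0.012,-0.005,0.113,0,0,-0.4],
  ],
)

```text
time: 3.4
eef_pos: [0.5884, 0.3193, 0.0485]
tcp_rot: [0.816, 0.578, 0.0, -0.0]
wrist_force: [0.5, -0.5, 0.6]
opening: 0.999
gripper_force: 0.0
```

Emit:
send_rows(
  targets=[
    [0.3,0,0,0,0,0,0],
    [0.3,0,0,0,0,0,0],
    [0.3,0,0,0,0,0,0],
    [0.3,0,0,0,0,0,0],
    [0.3,0,0,0,0,0,0],
    [0.3,0,0,0,0,0,0],
  ],
  newtons=25,
)

```text
time: 4.0
eef_pos: [0.5883, 0.3192, 0.0483]
tcp_rot: [0.816, 0.578, 0.0, 0.0]
wrist_force: [-0.5, 0.7, -0.2]
opening: 0.54
gripper_force: 0.0
```

Emit:
send_rows(
  targets=[
    [0.2,0,0,0,0,0,0],
    [0.2,0,0,0,0,0,0],
    [0.2,0,0,0,0,0,0],
    [0.2,0,0,0,0,0,0],
  ],
  newtons=25,
)

```text
time: 4.4
eef_pos: [0.5883, 0.3191, 0.0482]
tcp_rot: [0.816, 0.578, 0.0, 0.0]
wrist_force: [0.6, -0.8, 0.9]
opening: 0.491
gripper_force: 25.0
```

Emit:
send_rows(
  targets=[
    [0.2,0,0,-0.003,0,0,0],
    [0.2,0,0,-0.01,0,0,0],
    [0.2,0,0,-0.03,0,0,0],
    [0.2,0,0,-0.06,0,0,0],
    [0.2,0,0,-0.09,0,0,0],
    [0.2,0,0,-0.115,0,0,0],
    [0.2,0,0,-0.13,0,0,0],
    [0.2,0,0,-0.13,0,0,0],
    [0.2,0,0,-0.13,0,0,0],
    [0.2,0,0,-0.13,0,0,0],
  ],
)

```text
time: 5.4
eef_pos: [0.5869, 0.3187, 0.1762]
tcp_rot: [0.816, 0.578, -0.002, -0.001]
wrist_force: [-1.3, 0.4, -2.6]
opening: 0.489
gripper_force: 25.0
```

```bash
cat > comp.py <<'E'
import numpy as np
C=np.array([.5063,-.1989]);D=np.array([.7315,-.682])
for k in range(4):print(k+1,(C+D*(.102-.068*k)).round(4))
E
python3 comp.py; python3 go.py .581 -.2685 .178 149
```

```text
1 [ 0.5809 -0.2685]
2 [ 0.5312 -0.2221]
3 [ 0.4814 -0.1757]
4 [ 0.4317 -0.1293]
t 5.4 yaw 70.57 d [-0.5557  0.1897 -0.001 ] rv [ -0.24  -0.   -78.43]
```

```bash
python3 go.py .581 -.2685 .178 137
```

```text
t 5.4 yaw 70.57 d [-0.5557  0.1897 -0.001 ] rv [-2.300e-01  2.000e-02 -6.643e+01]
```

Emit:
send_rows(
  targets=[
    [0.2,-0.015,0.005,0,0,0,-2],
    [0.2,-0.04,0.013,0,0,0,-5],
    [0.2,-0.07,0.024,0,0,0,-9],
    [0.2,-0.1,0.034,0,0,0,-13],
    [0.2,-0.13,0.044,0,0,0,-17],
    [0.2,-0.16,0.054,0,0,0,-21],
    [0.2,-0.19,0.065,0,0,0,-25],
    [0.2,-0.22,0.075,0,0,0,-29],
    [0.2,-0.25,0.085,0,0,0,-33],
    [0.2,-0.28,0.095,0,0,0,-37],
  ],
)

```text
time: 6.4
eef_pos: [0.5837, 0.0223, 0.1765]
tcp_rot: [0.59, 0.808, -0.001, -0.001]
wrist_force: [1.1, -0.4, -1.9]
opening: 0.488
gripper_force: 25.0
```

```bash
python3 go.py .581 -.2685 .178 137
```

```text
t 6.4 yaw 107.74 d [-0.2762 -0.0911 -0.0016] rv [ -0.14  -0.12 -29.26]
```

Emit:
send_rows(
  targets=[
    [0.2,-0.03,-0.01,0,0,0,-4],
    [0.2,-0.065,-0.021,0,0,0,-8],
    [0.2,-0.1,-0.033,0,0,0,-12],
    [0.2,-0.135,-0.045,0,0,0,-16],
    [0.2,-0.17,-0.056,0,0,0,-20],
    [0.2,-0.205,-0.068,0,0,0,-24],
    [0.2,-0.24,-0.079,0,0,0,-27],
    [0.2,-0.265,-0.087,0,0,0,-29],
    [0.2,-0.275,-0.091,0,0,0,-29.3],
    [0.2,-0.275,-0.091,0,0,0,-29.3],
  ],
)

```text
time: 7.4
eef_pos: [0.5802, -0.267, 0.1768]
tcp_rot: [0.369, 0.929, 0.0, -0.001]
wrist_force: [0.0, 0.9, -1.7]
opening: 0.486
gripper_force: 25.0
```

Emit:
send_rows(
  targets=[
    [0.2,0,0,0,0,0,0],
    [0.2,0,0,0,0,0,0],
    [0.2,0,0,0,0,0,0],
  ],
)

```text
time: 7.7
eef_pos: [0.581, -0.2644, 0.1781]
tcp_rot: [0.367, 0.93, 0.0, -0.0]
wrist_force: [-0.1, -0.4, -1.2]
opening: 0.491
gripper_force: 25.0
```

```bash
python3 go.py .581 -.2685 .0455 137
cat > shot.py <<'E'
import sys
from h import *
n,f=sys.argv[1:3];p,d=get_image(n);np.savez(f"{f}.npz",p=p,d=d)
b=list(map(int,sys.argv[3:7])) if len(sys.argv)>3 else (0,0,640,480);s=min(800/(b[2]-b[0]),600/(b[3]-b[1])) if len(sys.argv)>3 else 1
cv2.imwrite(f"pics/{f}.png",cv2.resize(p[b[1]:b[3],b[0]:b[2],::-1],None,fx=s,fy=s,interpolation=cv2.INTER_CUBIC))
E
python3 shot.py scene s1 60 100 360 320
```

```text
t 7.7 yaw 136.97 d [-0.0029 -0.003   0.1326] rv [ 0.01 -0.05 -0.03]
```

View pics/s1.png

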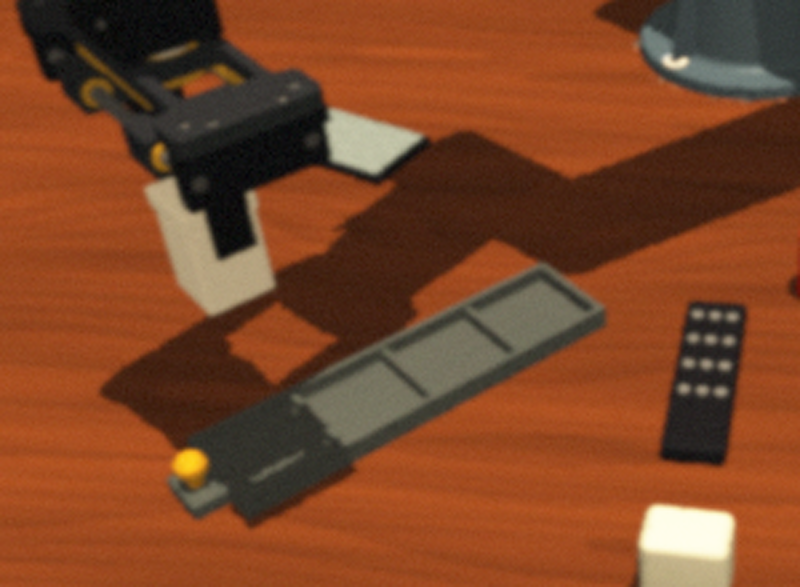

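The canister hangs upright in the jaws above compartment 1, whose shadowed area is near (260,450) in the crop. Next is the lowering.

Emit:
send_rows(
  targets=[
    [0.2,-0.003,-0.003,0.02,0,0,0],
    [0.2,-0.003,-0.003,0.045,0,0,0],
    [0.2,-0.003,-0.003,0.07,0,0,0],
    [0.2,-0.003,-0.003,0.095,0,0,0],
    [0.2,-0.003,-0.003,0.115,0,0,0],
    [0.2,-0.003,-0.003,0.122,0,0,0],
    [0.2,-0.003,-0.003,0.127,0,0,0],
    [0.2,-0.003,-0.003,0.13,0,0,0],
    [0.2,-0.003,-0.003,0.131,0,0,0],
    [0.2,-0.003,-0.003,0.131,0,0,0],
  ],
)

```text
time: 8.75
eef_pos: [0.5816, -0.2707, 0.048]
tcp_rot: [0.367, 0.93, -0.0, 0.001]
wrist_force: [1.0, -0.2, -1.9]
opening: 0.494
gripper_force: 25.0
```

Emit:
send_rows(
  targets=[
    [0.2,0,0,0.001,0,0,0],
    [0.2,0,0,0.001,0,0,0],
  ],
)

```text
time: 8.95
eef_pos: [0.5813, -0.2705, 0.0466]
tcp_rot: [0.368, 0.93, -0.0, 0.0]
wrist_force: [-0.8, -0.2, -1.6]
opening: 0.487
gripper_force: 25.0
```

Emit:
send_rows(
  targets=[
    [0.2,0,0,0.001,0,0,0],
    [0.2,0,0,0.0015,0,0,0],
    [0.2,0,0,0.0015,0,0,0],
  ],
)

```text
time: 9.25
eef_pos: [0.5813, -0.2705, 0.0452]
tcp_rot: [0.368, 0.93, -0.0, 0.0]
wrist_force: [0.2, 0.5, 2.5]
opening: 0.49
gripper_force: 25.0
```

Emit:
send_rows(
  targets=[
    [0.6,0,0,0,0,0,0],
    [0.6,0,0,0,0,0,0],
    [0.8,0,0,0,0,0,0],
    [1,0,0,0,0,0,0],
    [1,0,0,0,0,0,0],
    [1,0,0,0,0,0,0],
    [1,0,0,0,0,0,0],
  ],
)

```text
time: 9.95
eef_pos: [0.5811, -0.2704, 0.0446]
tcp_rot: [0.368, 0.93, 0.0, -0.0]
wrist_force: [0.8, -0.3, -0.3]
opening: 0.951
gripper_force: 0.0
```

Emit:
send_rows(
  targets=[
    [1,0,0,-0.02,0,0,0],
    [1,0,0,-0.05,0,0,0],
    [1,0,0,-0.09,0,0,0],
    [1,0,0,-0.13,0,0,0],
    [1,0,0,-0.13,0,0,0],
    [1,0,0,-0.13,0,0,0],
    [1,0,0,-0.13,0,0,0],
  ],
)

```text
time: 10.65
eef_pos: [0.5801, -0.2697, 0.1734]
tcp_rot: [0.368, 0.93, 0.0, -0.001]
wrist_force: [0.9, 0.7, 0.1]
opening: 1.001
gripper_force: 0.0
```

```bash
python3 go.py .552 .258 .17 58.5;python3 shot.py scene s2 60 100 360 320
```

```text
t 10.65 yaw 136.87 d [0.3813 0.3659 0.0043] rv [-0.13 -0.12 78.37]
```

View pics/s2.png

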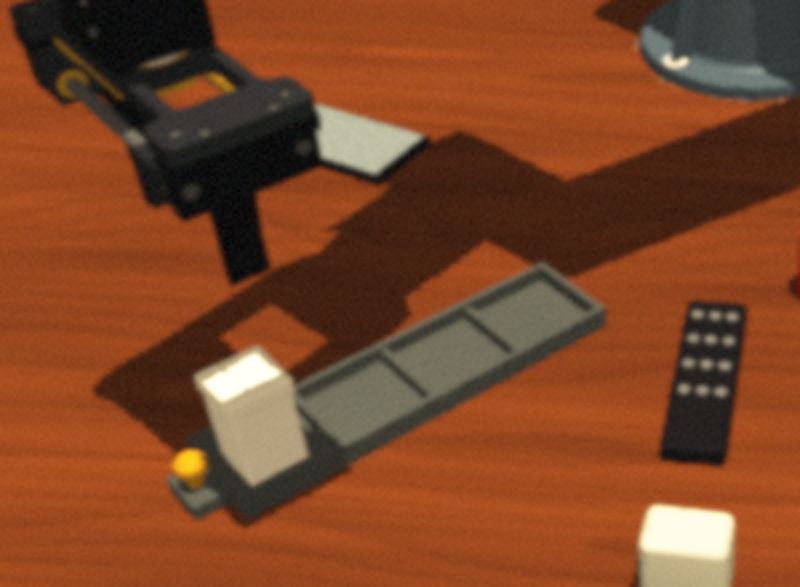

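Canister stands upright in compartment 1, base near (270,470) in the crop. Next comes the tin.

Emit:
send_rows(
  targets=[
    [1,0.381,0.366,0.0,0,0,78.4],
    [1,0.381,0.366,0.0,0,0,78.4],
    [1,0.381,0.366,0.0,0,0,78.4],
    [1,0.381,0.366,0.0,0,0,78.4],
    [1,0.381,0.366,0.0,0,0,78.4],
    [1,0.381,0.366,0.0,0,0,78.4],
    [1,0.381,0.366,0.0,0,0,78.4],
    [1,0.381,0.366,0.0,0,0,78.4],
    [1,0.381,0.366,0.0,0,0,78.4],
    [1,0.381,0.366,0.0,0,0,78.4],
  ],
)

```text
time: 11.7
eef_pos: [0.5549, 0.2082, 0.1728]
tcp_rot: [0.874, 0.486, -0.002, -0.0]
wrist_force: [0.2, 0.5, 0.9]
opening: 1.0
gripper_force: 0.0
```

```bash
python3 go.py .552 .258 .17 58.5
```

```text
t 11.7 yaw 58.19 d [ 0.0408 -0.0288  0.0028] rv [-0.14  0.14 -0.31]
```

Emit:
send_rows(
  targets=[
    [1,0.035,-0.025,0.0,0,0,0],
    [1,0.035,-0.025,0.0,0,0,0],
    [1,0.035,-0.025,0,0,0,0],
    [1,0.035,-0.025,0,0,0,0],
  ],
)

```text
time: 12.1
eef_pos: [0.5526, 0.2487, 0.1735]
tcp_rot: [0.873, 0.488, -0.001, -0.0]
wrist_force: [-0.5, -0.1, -0.5]
opening: 0.999
gripper_force: 0.0
```

```bash
python3 go.py .552 .258 .054 58.5
```

```text
t 12.1 yaw 58.44 d [ 0.0079 -0.0052  0.1195] rv [-0.08  0.12 -0.06]
```

Emit:
send_rows(
  targets=[
    [1,0.008,-0.005,0.02,0,0,0],
    [1,0.008,-0.005,0.05,0,0,0],
    [1,0.008,-0.005,0.08,0,0,0],
    [1,0.008,-0.005,0.105,0,0,0],
    [1,0.008,-0.005,0.1195,0,0,0],
    [1,0.008,-0.005,0.1195,0,0,0],
    [1,0.008,-0.005,0.1195,0,0,0],
  ],
)

```text
time: 12.8
eef_pos: [0.5538, 0.2585, 0.0555]
tcp_rot: [0.873, 0.488, 0.0, 0.0]
wrist_force: [0.0, -0.3, -1.1]
opening: 1.002
gripper_force: 0.0
```

Emit:
send_rows(
  targets=[
    [0.2,0,0,0,0,0,0],
    [0.2,0,0,0,0,0,0],
    [0.2,0,0,0,0,0,0],
    [0.2,0,0,0,0,0,0],
    [0.2,0,0,0,0,0,0],
    [0.2,0,0,0,0,0,0],
    [0.2,0,0,0,0,0,0],
    [0.2,0,0,0,0,0,0],
    [0.2,0,0,0,0,0,0],
  ],
)

```text
time: 13.7
eef_pos: [0.5529, 0.2593, 0.0552]
tcp_rot: [0.873, 0.488, -0.0, -0.0]
wrist_force: [-0.9, 0.5, 2.2]
opening: 0.525
gripper_force: 25.0
```

Emit:
send_rows(
  targets=[
    [0.2,0,0,-0.003,0,0,0],
    [0.2,0,0,-0.01,0,0,0],
    [0.2,0,0,-0.03,0,0,0],
    [0.2,0,0,-0.06,0,0,0],
    [0.2,0,0,-0.09,0,0,0],
    [0.2,0,0,-0.115,0,0,0],
    [0.2,0,0,-0.13,0,0,0],
    [0.2,0,0,-0.13,0,0,0],
    [0.2,0,0,-0.13,0,0,0],
    [0.2,0,0,-0.13,0,0,0],
  ],
)

```text
time: 14.7
eef_pos: [0.552, 0.2589, 0.1838]
tcp_rot: [0.873, 0.488, -0.001, -0.0]
wrist_force: [-0.4, 0.5, -2.4]
opening: 0.526
gripper_force: 25.0
```

```bash
python3 go.py .5312 -.2221 .184 137;python3 shot.py scene s3 370 100 610 330
```

```text
t 14.7 yaw 58.47 d [-4.208e-01  2.338e-01  3.000e-04] rv [-1.800e-01  2.000e-02 -7.853e+01]
```

View pics/s3.png

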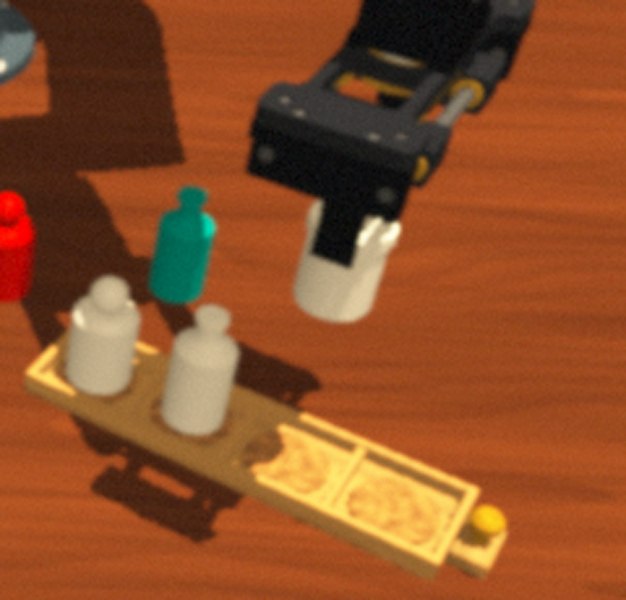

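The tin hangs upright, gripped by its lid (345,260 in the crop). I'll carry it to compartment 2.

Emit:
send_rows(
  targets=[
    [0.2,-0.013,0.007,0,0,0,-2],
    [0.2,-0.035,0.02,0,0,0,-6],
    [0.2,-0.062,0.035,0,0,0,-11],
    [0.2,-0.09,0.05,0,0,0,-16],
    [0.2,-0.118,0.066,0,0,0,-22],
    [0.2,-0.146,0.081,0,0,0,-27],
    [0.2,-0.174,0.097,0,0,0,-32],
    [0.2,-0.202,0.112,0,0,0,-37],
    [0.2,-0.23,0.128,0,0,0,-42],
    [0.2,-0.258,0.143,0,0,0,-47],
  ],
)

```text
time: 15.75
eef_pos: [0.5394, -0.0367, 0.1841]
tcp_rot: [0.604, 0.797, -0.0, -0.001]
wrist_force: [0.6, 0.4, -1.7]
opening: 0.525
gripper_force: 25.0
```

```bash
python3 go.py .5312 -.2221 .182 137
```

```text
t 15.75 yaw 105.68 d [-0.1763 -0.058   0.002 ] rv [ -0.08  -0.08 -31.32]
```

Emit:
send_rows(
  targets=[
    [0.2,-0.02,-0.007,0,0,0,-4],
    [0.2,-0.045,-0.015,0,0,0,-9],
    [0.2,-0.072,-0.024,0,0,0,-14],
    [0.2,-0.1,-0.033,0,0,0,-19],
    [0.2,-0.128,-0.042,0,0,0,-24],
    [0.2,-0.153,-0.05,0,0,0,-28],
    [0.2,-0.17,-0.056,0,0,0,-31],
    [0.2,-0.174,-0.057,0,0,0,-31.3],
    [0.2,-0.174,-0.057,0,0,0,-31.3],
    [0.2,-0.174,-0.057,0,0,0,-31.3],
  ],
)

```text
time: 16.75
eef_pos: [0.5311, -0.2172, 0.1845]
tcp_rot: [0.368, 0.93, 0.0, -0.001]
wrist_force: [0.7, 0.3, -1.4]
opening: 0.526
gripper_force: 25.0
```

Emit:
send_rows(
  targets=[
    [0.2,0,0,0,0,0,0],
    [0.2,0,0,0,0,0,0],
  ],
)

```text
time: 16.95
eef_pos: [0.5316, -0.2173, 0.1851]
tcp_rot: [0.368, 0.93, 0.0, -0.0]
wrist_force: [0.8, -0.8, -1.8]
opening: 0.53
gripper_force: 25.0
```

```bash
python3 go.py .5312 -.2221 .0525 137; python3 shot.py scene s4 60 100 360 320
python3 - <<'E'
from h import *
# canister as placed: top surface from scene depth
z=np.load("s4.npz");W=cloud("scene",z["d"]);S=cv2.cvtColor(z["p"],cv2.COLOR_RGB2HSV)[...,1]
m=(z["d"]>0)&(S<60)&(np.hypot(W[...,0]-.581,W[...,1]+.2685)<.05)&(W[...,2]>.055)&(W[...,2]<.085)
q=W[m];print(len(q),np.percentile(q[:,2],[50,95]),cv2.minAreaRect(np.ascontiguousarray(q[:,:2].astype(np.float32))))
E
```

```text
t 16.95 yaw 136.84 d [-0.0031 -0.0037  0.1326] rv [ 0.   -0.02 -0.16]
502 [0.06911881 0.07056248] ((0.5831713676452637, -0.2713821530342102), (0.04486771672964096, 0.042478736490011215), 46.91063690185547)
```

Emit:
send_rows(
  targets=[
    [0.2,-0.003,-0.003,0.02,0,0,0],
    [0.2,-0.003,-0.003,0.045,0,0,0],
    [0.2,-0.003,-0.003,0.07,0,0,0],
    [0.2,-0.003,-0.003,0.095,0,0,0],
    [0.2,-0.003,-0.003,0.115,0,0,0],
    [0.2,-0.003,-0.003,0.123,0,0,0],
    [0.2,-0.003,-0.003,0.128,0,0,0],
    [0.2,-0.003,-0.003,0.131,0,0,0],
    [0.2,-0.003,-0.003,0.132,0,0,0],
    [0.2,-0.003,-0.003,0.1325,0,0,0],
  ],
)

```text
time: 18.0
eef_pos: [0.5322, -0.2229, 0.0534]
tcp_rot: [0.368, 0.93, -0.0, 0.001]
wrist_force: [-0.4, -0.5, -1.1]
opening: 0.526
gripper_force: 25.0
```

Emit:
send_rows(
  targets=[
    [0.2,0,0,0.0005,0,0,0],
    [0.2,0,0,0.001,0,0,0],
    [0.2,0,0,0.001,0,0,0],
  ],
)

```text
time: 18.3
eef_pos: [0.532, -0.2229, 0.0522]
tcp_rot: [0.368, 0.93, -0.0, 0.001]
wrist_force: [-0.2, 0.5, 1.2]
opening: 0.527
gripper_force: 25.0
```

Emit:
send_rows(
  targets=[
    [0.6,0,0,0,0,0,0],
    [0.6,0,0,0,0,0,0],
    [0.8,0,0,0,0,0,0],
    [1,0,0,0,0,0,0],
    [1,0,0,0,0,0,0],
    [1,0,0,0,0,0,0],
    [1,0,0,0,0,0,0],
  ],
)

```text
time: 19.0
eef_pos: [0.5317, -0.2226, 0.0516]
tcp_rot: [0.368, 0.93, 0.0, -0.0]
wrist_force: [0.4, -0.2, 0.2]
opening: 0.949
gripper_force: 0.0
```

Emit:
send_rows(
  targets=[
    [1,0,0,-0.02,0,0,0],
    [1,0,0,-0.05,0,0,0],
    [1,0,0,-0.09,0,0,0],
    [1,0,0,-0.125,0,0,0],
    [1,0,0,-0.125,0,0,0],
    [1,0,0,-0.125,0,0,0],
    [1,0,0,-0.125,0,0,0],
  ],
)

```text
time: 19.7
eef_pos: [0.5307, -0.222, 0.1755]
tcp_rot: [0.368, 0.93, 0.0, -0.001]
wrist_force: [-0.1, -0.4, 0.1]
opening: 1.001
gripper_force: 0.0
```

```bash
python3 go.py .5145 .2025 .175 58.5
```

```text
t 19.7 yaw 136.77 d [0.3025 0.2982 0.0011] rv [-0.13 -0.11 78.27]
```

Emit:
send_rows(
  targets=[
    [1,0.302,0.298,0,0,0,78.3],
    [1,0.302,0.298,0,0,0,78.3],
    [1,0.302,0.298,0,0,0,78.3],
    [1,0.302,0.298,0,0,0,78.3],
    [1,0.302,0.298,0,0,0,78.3],
    [1,0.302,0.298,0,0,0,78.3],
    [1,0.302,0.298,0,0,0,78.3],
    [1,0.302,0.298,0,0,0,78.3],
    [1,0.302,0.298,0,0,0,78.3],
    [1,0.302,0.298,0,0,0,78.3],
  ],
)

```text
time: 20.7
eef_pos: [0.5138, 0.2053, 0.1747]
tcp_rot: [0.873, 0.488, -0.001, -0.001]
wrist_force: [0.4, -1.0, -0.8]
opening: 1.0
gripper_force: 0.0
```

Emit:
send_rows(
  targets=[
    [1,0,0,0,0,0,0],
    [1,0,0,0,0,0,0],
    [1,0,0,0,0,0,0],
    [1,0,0,0,0,0,0],
  ],
)

```text
time: 21.1
eef_pos: [0.5158, 0.2, 0.1763]
tcp_rot: [0.873, 0.488, -0.0, -0.0]
wrist_force: [-0.4, -0.1, 0.7]
opening: 0.998
gripper_force: 0.0
```

```bash
python3 go.py .5145 .2025 .049 58.5
```

```text
t 21.1 yaw 58.42 d [ 0.0015 -0.0023  0.1273] rv [-0.03  0.04 -0.08]
```

Emit:
send_rows(
  targets=[
    [1,0.001,-0.002,0.02,0,0,0],
    [1,0.001,-0.002,0.05,0,0,0],
    [1,0.001,-0.002,0.08,0,0,0],
    [1,0.001,-0.002,0.105,0,0,0],
    [1,0.001,-0.002,0.12,0,0,0],
    [1,0.001,-0.002,0.126,0,0,0],
    [1,0.001,-0.002,0.126,0,0,0],
    [1,0.001,-0.002,0.126,0,0,0],
  ],
)

```text
time: 21.9
eef_pos: [0.5153, 0.2029, 0.0513]
tcp_rot: [0.873, 0.488, 0.001, 0.0]
wrist_force: [0.7, 0.5, -0.3]
opening: 1.001
gripper_force: 0.0
```

Emit:
send_rows(
  targets=[
    [0.2,0,0,0,0,0,0],
    [0.2,0,0,0,0,0,0],
    [0.2,0,0,0,0,0,0],
    [0.2,0,0,0,0,0,0],
    [0.2,0,0,0,0,0,0],
    [0.2,0,0,0,0,0,0],
    [0.2,0,0,0,0,0,0],
    [0.2,0,0,0,0,0,0],
    [0.2,0,0,0,0,0,0],
    [0.2,0,0,0,0,0,0],
  ],
)

```text
time: 22.9
eef_pos: [0.5145, 0.2032, 0.0506]
tcp_rot: [0.873, 0.488, -0.0, -0.0]
wrist_force: [-0.6, 0.2, 0.1]
opening: 0.442
gripper_force: 25.0
```

Emit:
send_rows(
  targets=[
    [0.2,0,0,-0.003,0,0,0],
    [0.2,0,0,-0.01,0,0,0],
    [0.2,0,0,-0.03,0,0,0],
    [0.2,0,0,-0.06,0,0,0],
    [0.2,0,0,-0.09,0,0,0],
    [0.2,0,0,-0.115,0,0,0],
    [0.2,0,0,-0.13,0,0,0],
    [0.2,0,0,-0.13,0,0,0],
    [0.2,0,0,-0.13,0,0,0],
    [0.2,0,0,-0.13,0,0,0],
  ],
)

```text
time: 23.9
eef_pos: [0.5136, 0.203, 0.1796]
tcp_rot: [0.873, 0.488, -0.001, -0.0]
wrist_force: [-0.4, -0.1, -1.2]
opening: 0.453
gripper_force: 25.0
```

```bash
python3 go.py .4814 -.1757 .179 137;python3 shot.py scene s5 370 100 610 330
```

```text
t 23.9 yaw 58.47 d [-0.3396  0.1706  0.0009] rv [-1.500e-01  1.000e-02 -7.853e+01]
```

View pics/s5.png

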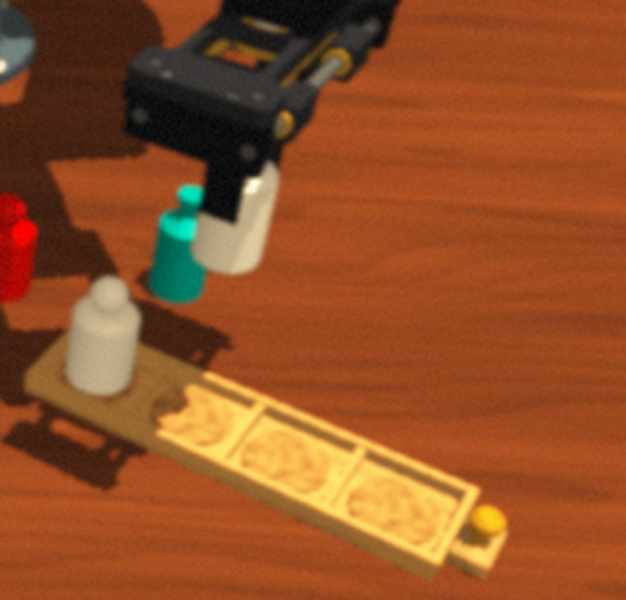

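The bottle is held upright (235,230 in the crop). I'll carry it to compartment 3.

Emit:
send_rows(
  targets=[
    [0.2,-0.012,0.006,0,0,0,-2],
    [0.2,-0.034,0.017,0,0,0,-7],
    [0.2,-0.06,0.03,0,0,0,-13],
    [0.2,-0.086,0.043,0,0,0,-19],
    [0.2,-0.112,0.056,0,0,0,-25],
    [0.2,-0.138,0.069,0,0,0,-31],
    [0.2,-0.164,0.082,0,0,0,-37],
    [0.2,-0.19,0.095,0,0,0,-43],
    [0.2,-0.216,0.108,0,0,0,-49],
    [0.2,-0.242,0.121,0,0,0,-55],
  ],
)

```text
time: 24.95
eef_pos: [0.4904, -0.0673, 0.1796]
tcp_rot: [0.547, 0.837, -0.0, -0.001]
wrist_force: [0.2, 1.1, -1.0]
opening: 0.452
gripper_force: 25.0
```

```bash
python3 go.py .4814 -.1757 .179 137
```

```text
t 24.95 yaw 113.72 d [-0.0956 -0.0518  0.0006] rv [ -0.07  -0.11 -23.28]
```

Emit:
send_rows(
  targets=[
    [0.2,-0.02,-0.011,0,0,0,-5],
    [0.2,-0.043,-0.023,0,0,0,-11],
    [0.2,-0.066,-0.036,0,0,0,-16],
    [0.2,-0.083,-0.045,0,0,0,-20],
    [0.2,-0.091,-0.049,0,0,0,-23],
    [0.2,-0.092,-0.05,0,0,0,-23.2],
    [0.2,-0.092,-0.05,0,0,0,-23.2],
    [0.2,-0.092,-0.05,0,0,0,-23.2],
    [0.2,-0.092,-0.05,0,0,0,-23.2],
    [0.2,-0.092,-0.05,0,0,0,-23.2],
  ],
)

```text
time: 25.95
eef_pos: [0.4819, -0.17, 0.1806]
tcp_rot: [0.369, 0.929, 0.0, -0.0]
wrist_force: [-0.1, 1.2, -1.6]
opening: 0.449
gripper_force: 25.0
```

```bash
python3 go.py .4814 -.1757 .0476 137
```

```text
t 25.95 yaw 136.71 d [-0.0036 -0.0045  0.133 ] rv [ 0.   -0.02 -0.29]
```

Emit:
send_rows(
  targets=[
    [0.2,-0.003,-0.004,0.02,0,0,0],
    [0.2,-0.003,-0.004,0.045,0,0,0],
    [0.2,-0.003,-0.004,0.07,0,0,0],
    [0.2,-0.003,-0.004,0.095,0,0,0],
    [0.2,-0.003,-0.004,0.115,0,0,0],
    [0.2,-0.003,-0.004,0.123,0,0,0],
    [0.2,-0.003,-0.004,0.128,0,0,0],
    [0.2,-0.003,-0.004,0.131,0,0,0],
    [0.2,-0.003,-0.004,0.132,0,0,0],
    [0.2,-0.003,-0.004,0.1325,0,0,0],
  ],
)

```text
time: 26.95
eef_pos: [0.4819, -0.1759, 0.0488]
tcp_rot: [0.369, 0.929, -0.0, 0.001]
wrist_force: [-0.5, 0.1, -0.9]
opening: 0.449
gripper_force: 25.0
```

Emit:
send_rows(
  targets=[
    [0.2,0,0,0.0005,0,0,0],
    [0.2,0,0,0.001,0,0,0],
    [0.2,0,0,0.001,0,0,0],
  ],
)

```text
time: 27.25
eef_pos: [0.4816, -0.1758, 0.0476]
tcp_rot: [0.369, 0.929, -0.0, 0.0]
wrist_force: [0.7, -0.6, 1.1]
opening: 0.448
gripper_force: 25.0
```

Emit:
send_rows(
  targets=[
    [0.6,0,0,0,0,0,0],
    [0.6,0,0,0,0,0,0],
    [0.8,0,0,0,0,0,0],
    [1,0,0,0,0,0,0],
    [1,0,0,0,0,0,0],
    [1,0,0,0,0,0,0],
    [1,0,0,0,0,0,0],
  ],
)

```text
time: 27.95
eef_pos: [0.4813, -0.1756, 0.0471]
tcp_rot: [0.369, 0.929, 0.0, -0.0]
wrist_force: [-0.2, -0.6, -0.2]
opening: 0.951
gripper_force: 0.0
```

Emit:
send_rows(
  targets=[
    [1,0,0,-0.02,0,0,0],
    [1,0,0,-0.05,0,0,0],
    [1,0,0,-0.09,0,0,0],
    [1,0,0,-0.13,0,0,0],
    [1,0,0,-0.13,0,0,0],
    [1,0,0,-0.13,0,0,0],
    [1,0,0,-0.13,0,0,0],
  ],
)

```text
time: 28.65
eef_pos: [0.4804, -0.175, 0.1762]
tcp_rot: [0.369, 0.929, 0.0, -0.001]
wrist_force: [0.1, -0.5, -0.6]
opening: 1.001
gripper_force: 0.0
```

```bash
python3 go.py .480 .1425 .175 58.5
```

```text
t 28.65 yaw 136.67 d [0.2182 0.2307 0.0016] rv [-0.11 -0.1  78.17]
```

Emit:
send_rows(
  targets=[
    [1,0.218,0.231,0,0,0,78.2],
    [1,0.218,0.231,0,0,0,78.2],
    [1,0.218,0.231,0,0,0,78.2],
    [1,0.218,0.231,0,0,0,78.2],
    [1,0.218,0.231,0,0,0,78.2],
    [1,0.218,0.231,0,0,0,78.2],
    [1,0.218,0.231,0,0,0,78.2],
    [1,0.218,0.231,0,0,0,78.2],
    [1,0.218,0.231,0,0,0,78.2],
    [1,0.218,0.231,0,0,0,78.2],
  ],
)

```text
time: 29.65
eef_pos: [0.4798, 0.1428, 0.1752]
tcp_rot: [0.874, 0.487, -0.002, -0.001]
wrist_force: [0.5, -0.7, 0.1]
opening: 0.999
gripper_force: 0.0
```

Emit:
send_rows(
  targets=[
    [1,0,0,0,0,0,0],
    [1,0,0,0,0,0,0],
    [1,0,0,0,0,0,0],
    [1,0,0,0,0,0,0],
  ],
)

```text
time: 30.05
eef_pos: [0.4811, 0.1418, 0.1768]
tcp_rot: [0.872, 0.489, -0.0, -0.0]
wrist_force: [-0.9, 0.1, -0.4]
opening: 1.0
gripper_force: 0.0
```

```bash
python3 go.py .480 .1425 .049 58.5; python3 shot.py scene s6 60 120 460 420
```

```text
t 30.05 yaw 58.52 d [ 1.000e-04 -1.200e-03  1.278e-01] rv [-0.04  0.02  0.02]
```

View pics/s6.png

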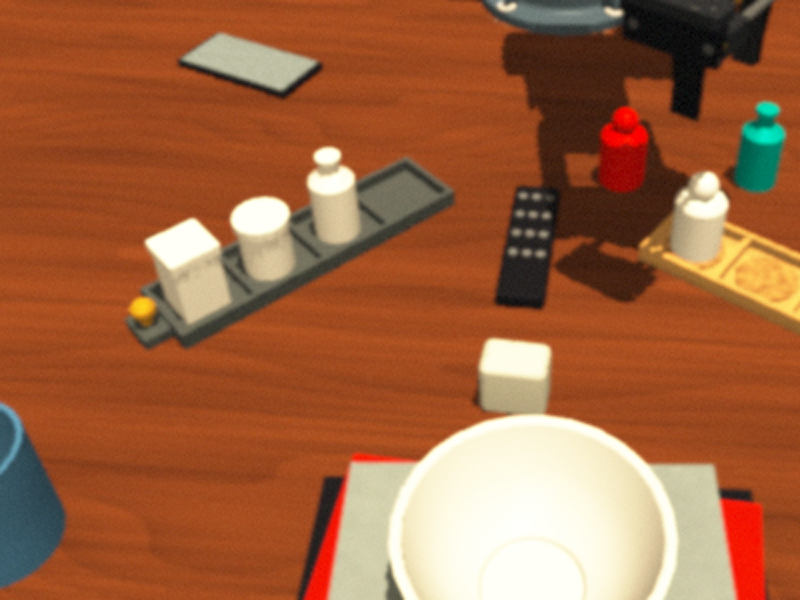

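Three pieces stand upright in compartments 1–3 (crop: 195,270; 265,240; 335,200). The last one is the jar.

Emit:
send_rows(
  targets=[
    [1,0,-0.001,0.02,0,0,0],
    [1,0,-0.001,0.05,0,0,0],
    [1,0,-0.001,0.08,0,0,0],
    [1,0,-0.001,0.105,0,0,0],
    [1,0,-0.001,0.12,0,0,0],
    [1,0,-0.001,0.1265,0,0,0],
    [1,0,-0.001,0.1265,0,0,0],
    [1,0,-0.001,0.1265,0,0,0],
  ],
)

```text
time: 30.9
eef_pos: [0.481, 0.1426, 0.0512]
tcp_rot: [0.873, 0.488, 0.001, 0.0]
wrist_force: [-1.1, -0.1, 0.1]
opening: 1.001
gripper_force: 0.0
```

Emit:
send_rows(
  targets=[
    [0.2,0,0,0,0,0,0],
    [0.2,0,0,0,0,0,0],
    [0.2,0,0,0,0,0,0],
    [0.2,0,0,0,0,0,0],
    [0.2,0,0,0,0,0,0],
    [0.2,0,0,0,0,0,0],
    [0.2,0,0,0,0,0,0],
    [0.2,0,0,0,0,0,0],
    [0.2,0,0,0,0,0,0],
    [0.2,0,0,0,0,0,0],
  ],
)

```text
time: 31.9
eef_pos: [0.4802, 0.1426, 0.0506]
tcp_rot: [0.873, 0.488, -0.0, -0.0]
wrist_force: [-1.0, -0.1, 0.9]
opening: 0.489
gripper_force: 25.0
```

Emit:
send_rows(
  targets=[
    [0.2,0,0,-0.003,0,0,0],
    [0.2,0,0,-0.01,0,0,0],
    [0.2,0,0,-0.03,0,0,0],
    [0.2,0,0,-0.06,0,0,0],
    [0.2,0,0,-0.09,0,0,0],
    [0.2,0,0,-0.115,0,0,0],
    [0.2,0,0,-0.13,0,0,0],
    [0.2,0,0,-0.13,0,0,0],
    [0.2,0,0,-0.13,0,0,0],
    [0.2,0,0,-0.13,0,0,0],
  ],
)

```text
time: 32.9
eef_pos: [0.4794, 0.1424, 0.1797]
tcp_rot: [0.873, 0.488, -0.001, -0.0]
wrist_force: [-0.4, 0.2, -1.6]
opening: 0.488
gripper_force: 25.0
```

```bash
python3 go.py .4317 -.1293 .179 137
```

```text
t 32.9 yaw 58.47 d [-0.2566  0.1014  0.0009] rv [-1.500e-01 -1.000e-02 -7.853e+01]
```

Emit:
send_rows(
  targets=[
    [0.2,-0.01,0.004,0,0,0,-3],
    [0.2,-0.027,0.011,0,0,0,-8],
    [0.2,-0.047,0.019,0,0,0,-14],
    [0.2,-0.067,0.026,0,0,0,-20],
    [0.2,-0.087,0.034,0,0,0,-26],
    [0.2,-0.107,0.042,0,0,0,-32],
    [0.2,-0.127,0.05,0,0,0,-38],
    [0.2,-0.147,0.058,0,0,0,-44],
    [0.2,-0.167,0.066,0,0,0,-50],
    [0.2,-0.187,0.074,0,0,0,-56],
  ],
)

```text
time: 33.9
eef_pos: [0.4448, -0.0562, 0.1795]
tcp_rot: [0.539, 0.842, -0.0, -0.001]
wrist_force: [-0.4, -0.7, -1.1]
opening: 0.484
gripper_force: 25.0
```

```bash
python3 go.py .4317 -.1293 .179 137
```

```text
t 33.9 yaw 114.71 d [-0.061  -0.0424  0.0004] rv [ -0.09  -0.13 -22.29]
```

Emit:
send_rows(
  targets=[
    [0.2,-0.015,-0.01,0,0,0,-5],
    [0.2,-0.032,-0.022,0,0,0,-11],
    [0.2,-0.047,-0.033,0,0,0,-17],
    [0.2,-0.056,-0.039,0,0,0,-21],
    [0.2,-0.058,-0.041,0,0,0,-22.3],
    [0.2,-0.058,-0.041,0,0,0,-22.3],
    [0.2,-0.058,-0.041,0,0,0,-22.3],
    [0.2,-0.058,-0.041,0,0,0,-22.3],
    [0.2,-0.058,-0.041,0,0,0,-22.3],
  ],
)

```text
time: 34.8
eef_pos: [0.4325, -0.1247, 0.1806]
tcp_rot: [0.368, 0.93, 0.0, -0.0]
wrist_force: [0.1, -0.6, -1.5]
opening: 0.485
gripper_force: 25.0
```

```bash
python3 go.py .4317 -.1293 .0476 137
```

```text
t 34.8 yaw 136.81 d [-0.0026 -0.0038  0.133 ] rv [ 0.   -0.01 -0.19]
```

Emit:
send_rows(
  targets=[
    [0.2,-0.002,-0.003,0.02,0,0,0],
    [0.2,-0.002,-0.003,0.045,0,0,0],
    [0.2,-0.002,-0.003,0.07,0,0,0],
    [0.2,-0.002,-0.003,0.095,0,0,0],
    [0.2,-0.002,-0.003,0.115,0,0,0],
    [0.2,-0.002,-0.003,0.123,0,0,0],
    [0.2,-0.002,-0.003,0.128,0,0,0],
    [0.2,-0.002,-0.003,0.131,0,0,0],
    [0.2,-0.002,-0.003,0.132,0,0,0],
    [0.2,-0.002,-0.003,0.1325,0,0,0],
  ],
)

```text
time: 35.8
eef_pos: [0.4323, -0.1291, 0.0487]
tcp_rot: [0.368, 0.93, -0.0, 0.001]
wrist_force: [0.1, 0.3, -2.1]
opening: 0.486
gripper_force: 25.0
```

Emit:
send_rows(
  targets=[
    [0.2,0,0,0.0005,0,0,0],
    [0.2,0,0,0.001,0,0,0],
    [0.2,0,0,0.001,0,0,0],
  ],
)

```text
time: 36.1
eef_pos: [0.4321, -0.1291, 0.0476]
tcp_rot: [0.368, 0.93, -0.0, 0.001]
wrist_force: [-0.3, -0.2, 1.7]
opening: 0.487
gripper_force: 25.0
```

Emit:
send_rows(
  targets=[
    [0.6,0,0,0,0,0,0],
    [0.6,0,0,0,0,0,0],
    [0.8,0,0,0,0,0,0],
    [1,0,0,0,0,0,0],
    [1,0,0,0,0,0,0],
    [1,0,0,0,0,0,0],
    [1,0,0,0,0,0,0],
  ],
)

```text
time: 36.8
eef_pos: [0.4318, -0.1289, 0.0471]
tcp_rot: [0.368, 0.93, 0.0, -0.0]
wrist_force: [0.4, 0.1, -0.5]
opening: 0.952
gripper_force: 0.0
```

Emit:
send_rows(
  targets=[
    [1,0,0,-0.02,0,0,0],
    [1,0,0,-0.05,0,0,0],
    [1,0,0,-0.09,0,0,0],
    [1,0,0,-0.14,0,0,0],
    [1,0.05,0.1,-0.16,0,0,0],
    [1,0.1,0.15,-0.16,0,0,0],
    [1,0.1,0.15,-0.16,0,0,0],
    [1,0.1,0.15,-0.16,0,0,0],
    [1,0.1,0.15,-0.16,0,0,0],
  ],
)

```text
time: 37.7
eef_pos: [0.4614, 0.0524, 0.2076]
tcp_rot: [0.366, 0.931, 0.001, 0.0]
wrist_force: [0.5, 0.3, -0.1]
opening: 1.001
gripper_force: 0.0
```

```bash
python3 shot.py scene s7 60 120 460 420
python3 - <<'E'
from h import *
z=np.load("s7.npz");W=cloud("scene",z["d"]);S=cv2.cvtColor(z["p"],cv2.COLOR_RGB2HSV)[...,1]
C=np.array([.5063,-.1989]);D=np.array([.7315,-.682]);N=np.array([.682,.7315])
P=W[(z["d"]>0)&(S<70)&(W[...,2]>.03)&(W[...,2]<.12)]
for k,h in enumerate((.066,.056,.084,.08)):
    o=C+D*(.102-.068*k);Q=P[np.hypot(*(P[:,:2]-o).T)<.034];zt=np.percentile(Q[:,2],95)
    T=np.ascontiguousarray(Q[Q[:,2]>zt-.006][:,:2].astype(np.float32));c=np.array(cv2.minAreaRect(T)[0])-o
    print(k+1,"ztop",zt.round(4),"exp",h+.005,"off along,across",(c@D).round(4),(c@N).round(4))
E
```

```text
1 ztop 0.0707 exp 0.07100000000000001 off along,across 0.0035 0.0003
2 ztop 0.0605 exp 0.061 off along,across 0.0017 0.0
3 ztop 0.0876 exp 0.08900000000000001 off along,across 0.0001 0.0004
4 ztop 0.0817 exp 0.085 off along,across 0.0019 0.0023
```

View pics/s7.png

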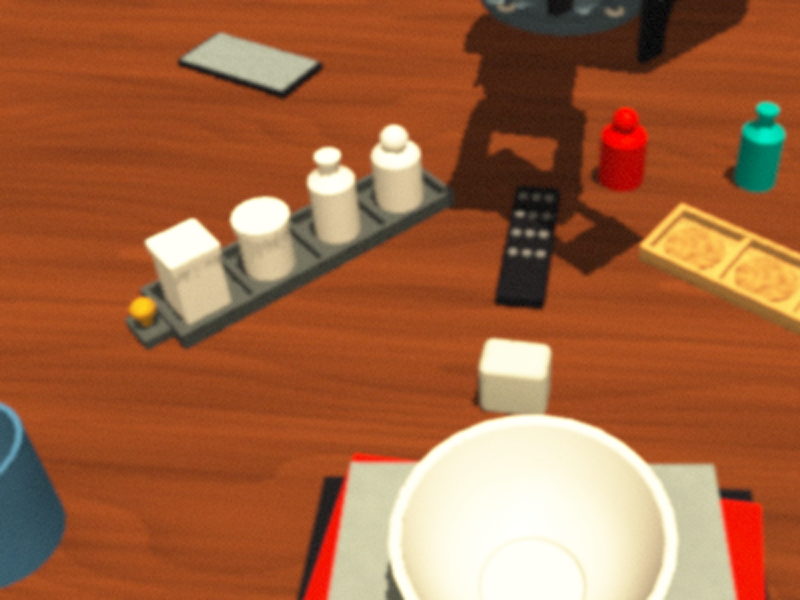

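All four pieces stand upright in order from the knob (crop: 195,270; 265,240; 335,200; 397,170). Each is within 4 mm of its compartment's centre, and the arm is clear.

```bash
python3 -c "from rig import *;print(finish_job())"
```

```text
the job is handed in; nothing more can be done
None
```

Job handed in: canister, tin, bottle and jar stand upright in dark-tray compartments 1–4 from the knob, each measured within about 4 mm of centre; finish_job() returned no verdict.

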